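# Ease the sagging bolt of the sample locker and hold its gate ajar

### The job

Lift the clear lid of the blood-sample locker open until it rests on its stop. Then take the red knob of the sagging barrel bolt, lift the bolt over the bent lip of its brass keeper while drawing it back along the gate, clear of the fixed post and without forcing it, and pull the gate ajar by the knob, about 20 degrees. Finish while still gripping the knob and holding the gate there (it shuts by itself), with the lid left open and the dish, tape roll and bottle left alone.

Things in the scene. Friction and masses are not known exactly. Their poses are not given: they have to be found in the camera images.
- locker: White bench-top blood-sample locker, fixed, body 120 (x) x 300 (y) x 100 mm high, plus the lid on top (176 mm high in all). Origin at the centre of its underside; its x axis points from the gate side (front) to the back, y along the gate, z up. A fixed grey post stands at the +y end of the front (y 103 to 148 mm). Inside stands a blue rack with tubes, 88 mm high.
- lid (a joint): Hinge of the clear lid (a 76 mm high clear cover with aluminium edges, 0.3 kg, sitting over the bolt and its knob). 0 = shut, 1.5 rad = fully open against its stop, standing up at the back; grows as the front rises. It falls shut if let go below about 0.9 rad and falls open onto its stop above that; it rests on the stop by its own weight.
- lid_handle (a point): Middle of the blue bar handle of the lid: a level round bar 10 mm thick, 110 mm long along the locker's y, 38 mm out from the lid's front face, 60 mm above the lid's hinge axis when shut. 30 mm free between bar and lid. The point turns with the lid.
- lid_hinge (a point): Middle of the lid's hinge axis at the rear top edge of the locker body, 100 mm above the desk; the axis runs along the locker's y. The shut bar lies 158 mm in front of it and 60 mm above it.
- gate (a joint): Hinge of the gate (grey frame with clear panel, 234 mm wide, 100 mm high). 0 = shut; grows as the gate swings out towards the robot, up to 1.2 rad. A spring closes it: 0.4 N m when shut, 0.7 N m at 0.35 rad. It cannot open beyond about 0.02 rad while the bolt's head is in the keeper.
- gate_hinge (a point): Upright hinge pin of the gate, at its -y end, 138 mm to the locker's -y side of its middle; the point lies at the gate's top edge, 100 mm above the desk. Seen from above the gate opens anticlockwise about it. Two dark guide hoops for the bolt, 38 mm high, stand on the gate's top edge 58 and 222 mm from the pin.
- bolt_draw (a joint): How far the bolt has been drawn back along the gate, towards the gate's hinge (the locker's -y when the gate is shut). 0 = shot, 0.04 m = fully drawn. The head is out of the keeper and the gate free from 0.026 m on. Slides with about 1 N of friction.
- bolt_lift (a joint): How far the bolt has been lifted in its worn guides, 0 = sagging down, 0.012 m = top of the guides. Lifted by the knob, falls back by itself (0.13 kg). Lifted less than 7 mm, its head catches behind the keeper's lip at about 5 mm of draw; lifted 8 mm or more it passes.
- knob: Red upright knob of the bolt, above the gate's top edge: a round grip 18 mm thick and 30 mm tall under a cap 24 mm wide, 6 mm thick. Origin at the grip's centre, 45 mm above the gate's top edge when the bolt sags, 21 mm below the cap's top; z up. It stands 163 mm from the gate's hinge pin when the bolt is shot. The rod runs 29 mm below the origin, along the gate.
- bolt_head: Centre of the bolt's square steel head (14 mm along the bolt, 20 mm across and 24 mm high) at the rod's free end, in the keeper when shot, 97 mm from the knob.
- keeper: Bent brass keeper on top of the fixed post, around the bolt's head. Origin at the foot of its lip, level with the post's top: the lip, 6 mm thick and 11 mm high, crosses the mouth that faces the gate; cheeks 34 mm high stand in front of and behind the bolt's head.
- dish: Steel bowl, 110 mm across, 40 mm high, origin at its underside. Leave alone.
- tape: Roll of white tape lying flat, 68 mm across, 25 mm high, origin at its underside. Leave alone.
- sanitiser: Small bottle with blue cap, 54 mm across, 130 mm high, origin at its underside. Leave alone.

How it is judged (in metres and radians):
On the way, in this order (a step that is already met when the one before it is completed fails the run):
1. the lid is open on its stop while the bolt is still shot (value of joint lid above 1.42 rad and value of joint bolt_draw below 0.012 m), for 0.2 s.
2. the bolt is lifted over the keeper's lip and drawn clear of the post (value of joint bolt_draw above 0.026 m), for 0.1 s.
At the end, for the whole second after the job is handed in: Through the last second the lid rests open on its stop (above 1.4 rad), the bolt is drawn (at least 20 mm), the gate stands still between 0.2 and 0.55 rad (11 to 31 degrees) open, and the fingers bear on the bolt's knob with more than 1 N, so that the robot alone keeps the gate from shutting (value of joint lid above 1.4 rad and value of joint bolt_draw above 0.02 m and value of joint gate between 0.2 and 0.55 rad and velocity of joint gate between -0.08 and 0.08 rad/s and contact force between the fingers and knob above 1 N); the arm keeps its last pose, push and grip.
It fails at once if the bolt is forced against its keeper (contact force between bolt_head and keeper above 35 N).
It fails at once if the dish is pushed or tipped (distance of dish from where it was at the start of the episode above 0.03 m or angle between dish's own z axis and vertical above 0.5 rad).
It fails at once if the tape roll is pushed away (distance of tape from where it was at the start of the episode above 0.03 m).
It fails at once if the bottle is pushed or tipped (distance of sanitiser from where it was at the start of the episode above 0.03 m or angle between sanitiser's own z axis and vertical above 0.5 rad).
It also fails if it takes over 51 s, if anything falls off the work surface, if the arm or the gripper's body presses on something with over 40 N, if the wrist force passes 120 N, or if a joint passes its speed limit or range.

### The arm

A 6-joint arm with a two-finger parallel gripper is mounted at the origin on the work surface. World frame = base frame: x ahead of the robot, y to its left, z up, the work surface at z = 0. Lengths are in mm, angles in rad, forces in N, time in s.
With the tool pointing down it reaches from about 400 to 925 mm from the base axis. Payload 3.4 kg.
Tool frame: the origin (TCP) lies midway between the tips of the shut fingers; the grasp point (between the pads) lies robot.grip_point_offset behind it (robot.grip_point_offset is the distance from the TCP to the grasp point, in mm); z points along the fingers, y is the direction in which the jaws open and shut (so a half turn about z gives the same grasp; the last joint's range is limited). The gripper opens to 85 mm and grips with 20 to 120 N. Pads are 22 mm wide; open, the fingers measure 114 mm over their backs; the gripper's body (76 mm by 85 mm) begins 54 mm behind the grasp point. The pads swing forward as they close: fully open they stand 13 mm farther back than shut.
Start: joints at [-1.421, 0.307, 1.506, -0, 1.328, -0.073], TCP at [127.028, -560.799, 231.305] pointing down, gripper open.
Joint ranges: [-3.12, 3.12], [-1.05, 2.28], [0.14, 2.33], [-1.42, 4.57], [0.1, 2.73], [-2.68, 2.68]. Speed limits (rad/s): [2.57, 2.57, 3.14, 3.14, 3.14, 3.14].

### API

Orientations are given as a unit quaternion [w, x, y, z].
In Python, from bench import monitor, imaging, robot gives the robot as it stands. The module is installed in compiled form; this text tells all that it offers.
- The arm moves only by the tool play_rows, never from a script. Its argument "plan" is a list of rows, each a list of 2 entries, a list of its own where there are three numbers: the shift along the tool's x, y, z normalised to -1 to 1, where 1 is 0.4 m, then the turn, a rotation vector about the tool's x, y, z normalised to -1 to 1, where 1 is 90 degrees. A call has 1 to 20 rows; each row shifts and turns the commanded pose from where the row before left it, along the tool's axes as they then stand; what a row does not reach is not made up. A row lasts 1/12 s, in which the tool goes at most 41.7 mm and 7.16 degrees, less where a joint would pass 70% of its speed; a pose out of reach is approached as far as the arm can. A call with a number of a shift or a turn outside -1 to 1 is refused whole. A call with a gripper value outside its range is refused whole. "grip" is the opening, from -1 (shut) to 1 (fully open), so that 0 is half open, set as the call begins (left out, the last holds). The fingers move at their own pace and stop on an object; the grip force is fixed at half the most. Time passes only in rows, so rows that do not move let the fingers close. It gives the time, the measured TCP pose, the force and the opening at its end, in the units of the state.
- monitor.read_state(): the state, without advancing time (a new reading comes with each control period).
- imaging.read_camera(name): name is "side" or "top" or "wrist"; returns the picture (384x512x3 uint8, blue, green, red); there is no depth.
- imaging.camera_info(name): a dict with "fovy" (degrees; the focal length in pixels is half the picture's height over the tangent of half this angle, whatever the lens; pixels are square), "cx", "cy" (the principal point, pixels), "D" ([k1, k2, p1, p2, k3] as OpenCV has them; the pictures are not rectified), "extrinsics" (4x4, takes a point from camera to world coordinates). Camera axes: x right, y down, z forward; pixel columns grow to the right and rows downward; lengths in mm; the calibration is good to about 2 mm. A picture is of the moment at which its call begins: read the wrist's pose just before it. camera_info takes no time and is no camera call; for the wrist camera it gives the pose at the moment of the call.
- robot.hand_in(): hands the job in, once; it reports no verdict.
The state is a dict: "time_s": time; "joints": joint angles; "joint_velocities": joint speeds; "effort": joint torques, N m; "tcp_pos": TCP position; "tool_rot": TCP orientation; "wrist_force": force on the tool from outside, world axes, zero at the start; "wrist_torque": the same for the moment, N m; "width": finger opening in mm.
Only numpy, scipy, OpenCV 4.12 (cv2) and the standard library are available. Lean on these libraries where they do the work, as an engineer would, in place of code of your own. Each camera call takes 0.05 s, during which the arm holds its last target.

## Working session

There is one attempt and no reset: what is moved stays moved. The work goes in short steps, Python scripts to look and compute and a tool call to move; the robot and the scene stay as the last step left them, time stands still between calls to the robot, and variables do not carry over. Pictures are saved under pics/ and viewed, and the job is handed in when it is done.

Besides the shell and the picture viewer there is one more tool, called after "Request:" in YAML: its name, and indented under it one key for each argument. play_rows: Moves the arm, as the interface text tells. Its arguments: {"type":"object","properties":{"plan":{"type":"array"},"grip":{"type":"number"}},"required":["plan"]}

```bash
mkdir -p pics && cat > h.py <<'E'
import numpy as np, cv2
from bench import monitor, imaging, robot
def info(n):
    i=imaging.camera_info(n); f=192/np.tan(np.radians(i['fovy'])/2)
    K=np.array([[f,0,i['cx']],[0,f,i['cy']],[0,0,1]]); return K,np.array(i['D'],float),np.array(i['extrinsics'],float)
def ray(c,px):
    K,D,E=c; p=cv2.undistortPoints(np.array(px,float).reshape(-1,1,2),K,D).reshape(-1,2)
    d=np.c_[p,np.ones(len(p))]@E[:3,:3].T; return E[:3,3],d/np.linalg.norm(d,axis=1)[:,None]
def plane(c,px,z):
    o,d=ray(c,px); return o+d*((z-o[2])/d[:,2])[:,None]
def proj(c,P):
    K,D,E=c; R=E[:3,:3].T; t=-R@E[:3,3]
    return cv2.projectPoints(np.array(P,float).reshape(-1,1,3),cv2.Rodrigues(R)[0],t,K,D)[0].reshape(-1,2)
def tri(c1,p1,c2,p2):
    o1,d1=ray(c1,p1);o2,d2=ray(c2,p2);d1=d1[0];d2=d2[0]
    s=np.linalg.lstsq(np.c_[d1,-d2],o2-o1,rcond=None)[0]
    a=o1+s[0]*d1;b=o2+s[1]*d2; return (a+b)/2,np.linalg.norm(a-b)
E
python3 - <<'E'
from h import *
for n in ['side','top','wrist']:
    c=info(n); im=imaging.read_camera(n); cv2.imwrite(f'pics/{n}0.png',im); print(n,c[0][0,0],c[1],np.round(c[2],3).tolist())
s=monitor.read_state(); print(s); print(robot.grip_point_offset)
E
```

```text
side 346.6641632742838 [-0.06778244  0.          0.          0.          0.        ] [[-0.997, -0.055, 0.05, 490.623], [-0.073, 0.592, -0.803, 680.561], [0.015, -0.804, -0.594, 618.495], [0.0, 0.0, 0.0, 1.0]]
top 357.0481741460709 [0.03881502 0.         0.         0.         0.        ] [[0.007, -0.987, 0.158, 401.339], [-1.0, -0.004, 0.019, 10.271], [-0.018, -0.158, -0.987, 1084.044], [0.0, 0.0, 0.0, 1.0]]
wrist 272.43444591586535 [-0.05976881  0.          0.          0.          0.        ] [[0.221, -0.925, -0.31, 206.375], [-0.975, -0.211, -0.068, -542.607], [-0.003, 0.317, -0.948, 372.749], [0.0, 0.0, 0.0, 1.0]]
{'time_s': 0.15, 'joints': array([-1.42152001e+00,  3.07437084e-01,  1.50738977e+00,  1.56801832e-06,
        1.32840140e+00, -7.34627462e-02]), 'joint_velocities': array([-0.00022328, -0.00200654, -0.0039792 , -0.00111255, -0.00365315,
        0.00123342]), 'effort': array([ 7.13289101e-04, -4.57977927e+01, -2.52220041e+01, -7.62906598e-05,
        8.48809577e-03, -8.64361681e-06]), 'tcp_pos': array([ 126.93546602, -560.25973441,  230.56586462]), 'tool_rot': array([-8.17243971e-04,  9.93804510e-01,  1.11139225e-01, -3.02324551e-05]), 'wrist_force': array([-0.17149942, -0.44566253, -0.03278255]), 'wrist_torque': array([-0.00937194,  0.03958499,  0.03102433]), 'width': 85.60171363458366}
18.700000000000003
```

View pics/side0.png

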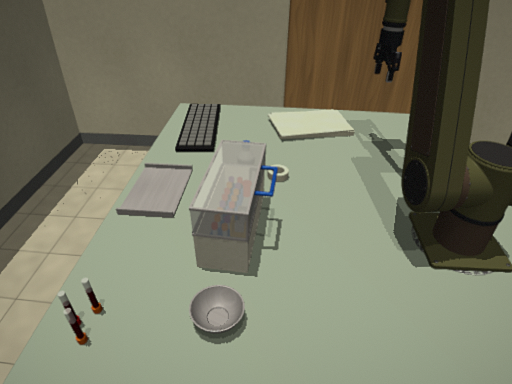

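View pics/top0.png

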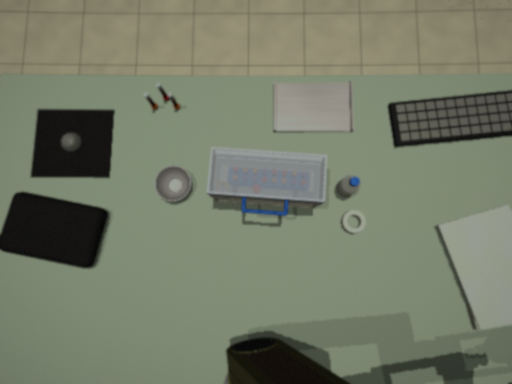

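View pics/wrist0.png

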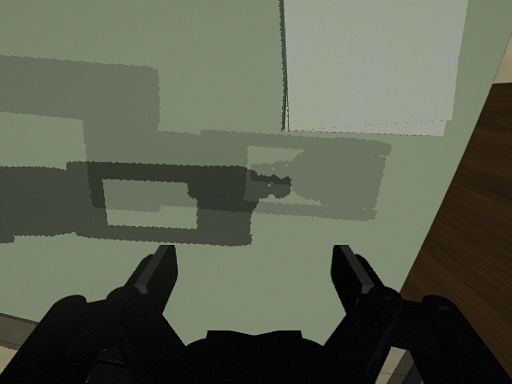

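Side view: the clear locker spans about (200–270, 140–270), with the blue bar near (270,180). In the top view the blue bar runs (243,212)–(287,214), with the bottle at (348,186), tape at (353,222) and dish at (174,184). Next I measure these.

```bash
python3 - <<'E'
from h import *
for n in ['top','side']:
    c=info(n); im=cv2.imread(f'pics/{n}0.png'); hsv=cv2.cvtColor(im,cv2.COLOR_BGR2HSV)
    m=cv2.inRange(hsv,(105,150,60),(125,255,255))
    k,l,st,ce=cv2.connectedComponentsWithStats(m)
    for i in range(1,k):
        if st[i,4]>15:
            ys,xs=np.where(l==i); print(n,st[i],ce[i]); 
            if n=='top': print(plane(c,[ce[i]],160), 'bottle130',plane(c,[ce[i]],125))
            for col in sorted(set(xs))[::6]:
                print(col,ys[xs==col].min(),ys[xs==col].max(),end='; ')
            print()
x=cv2.imread('pics/top0.png')[135:235,195:380]; cv2.imwrite('pics/topz.png',cv2.resize(x,None,fx=4,fy=4,interpolation=cv2.INTER_CUBIC))
x=cv2.imread('pics/side0.png')[130:280,180:310]; cv2.imwrite('pics/sidez.png',cv2.resize(x,None,fx=4,fy=4,interpolation=cv2.INTER_CUBIC))
E
```

```text
top [350 178   9   8  52] [354.03846154 181.28846154]
[[ 571.53969772 -231.99337178  160.        ]] bottle130 [[ 577.98639887 -241.16962663  125.        ]]
350 181 182; 356 178 184; 
top [242 197  46  18 182] [264.05494505 208.94505495]
[[497.769601    2.5132514 160.       ]] bottle130 [[501.42211286   2.21940182 125.        ]]
242 202 210; 248 210 211; 254 210 211; 260 210 212; 266 211 212; 272 211 213; 278 212 214; 284 208 214; 
side [255 166  22  30 173] [268.43352601 181.98265896]
255 191 194; 261 166 194; 267 167 195; 273 167 190;
```

View pics/topz.png

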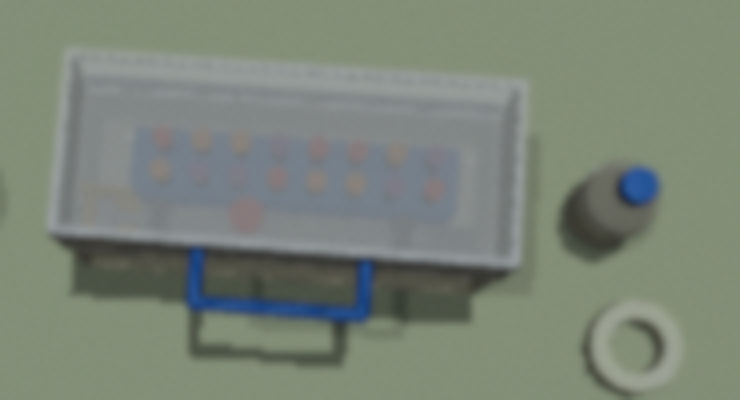

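View pics/sidez.png

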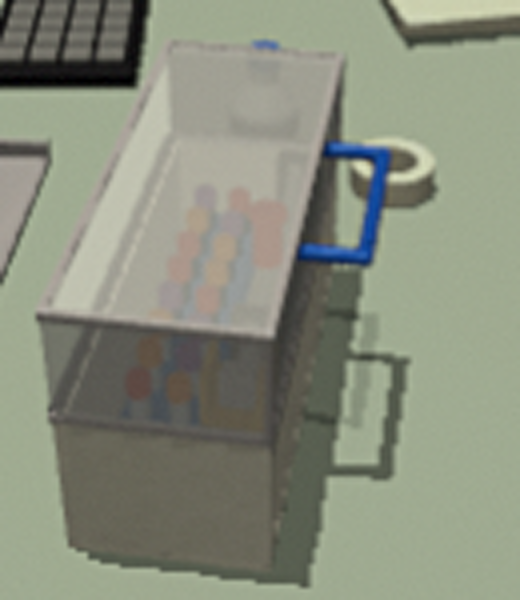

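```bash
python3 - <<'E'
from h import *
t=info('top');s=info('side')
f=lambda a:[(195+x/4-.4,135+y/4-.4) for x,y in a]
g=lambda a:[(180+x/4-.4,130+y/4-.4) for x,y in a]
b=plane(t,f([(195,301),(365,311)]),162);print('bar',b,np.linalg.norm(b[1]-b[0]))
c=plane(t,f([(50,236),(520,268),(527,80),(67,48)]),176);print('lid',c,np.linalg.norm(np.roll(c,-1,0)-c,axis=1), c.mean(0))
for a,bb in [((195,303),(372,258)),((365,313),(383,155)),((50,236),(275,335)),((67,48),(40,317)),((520,268),(342,62)),((527,80),(172,45)),((245,215),(266,235))]:
    print(tri(t,f([a]),s,g([bb])))
k=plane(t,f([(245,215)]),166-0);print('knob',k)
print('tape',plane(t,[(353,222)],25),'dish',plane(t,[(174,184)],20))
E
```

```text
bar [[494.94088824  56.19254894 162.        ]
 [489.02331569 -53.77968215 162.        ]] 110.13132740372933
lid [[ 535.07749225  149.40041392  176.        ]
 [ 515.72890153 -151.55142687  176.        ]
 [ 638.95726239 -158.98797819  176.        ]
 [ 660.02424122  141.62062179  176.        ]] [301.57317261 123.45254641 301.34589425 125.18871851] [587.44697435  -4.87959234 176.        ]
(array([492.15450458,  56.32115602, 161.16777159]), np.float64(3.1309465444730074))
(array([487.60172319, -53.88794603, 159.97219517]), np.float64(0.6330985026511625))
(array([535.73910842, 149.08561173, 177.99614861]), np.float64(1.8917632568077907))
(array([658.88016423, 141.61590501, 175.04027949]), np.float64(2.732248624155816))
(array([ 517.26200254, -152.60234446,  170.38620968]), np.float64(1.640091455332019))
(array([ 637.04556457, -159.2725768 ,  174.34694714]), np.float64(4.538790098433046))
(array([553.24042578,  24.31471251, 149.91411632]), np.float64(0.5486252289611946))
knob [[550.89773431  24.06791735 166.        ]]
tape [[ 474.83469443 -259.79120658   25.        ]] dish [[587.07173745 274.5569444   20.        ]]
```

```bash
cat >> h.py <<'E'
from scipy.spatial.transform import Rotation as R
def rot(q): return R.from_quat([q[1],q[2],q[3],q[0]])
def tool(yaw_deg):
    # tool y at world angle yaw, z down
    a=np.radians(yaw_deg); y=np.array([np.cos(a),np.sin(a),0]); z=np.array([0,0,-1.]); x=np.cross(y,z)
    return R.from_matrix(np.c_[x,y,z])
def cur():
    s=monitor.read_state(); return np.array(s['tcp_pos']),rot(s['tool_rot'])
def seg(p0,R0,p1,R1,n):
    """n rows, straight line, equal rotation"""
    rows=[];w=(R0.inv()*R1).as_rotvec()/n
    for i in range(n):
        Ri=R0*R.from_rotvec(w*i)
        d=Ri.inv().apply((np.array(p1)-p0)/n)
        rows.append([np.round(d/400,4).tolist(),np.round(w/(np.pi/2),4).tolist()])
    return rows
def sim(p,Rr,rows):
    for d,w in rows:
        p=p+Rr.apply(np.array(d)*400); Rr=Rr*R.from_rotvec(np.array(w)*np.pi/2)
    return p,Rr
def yaw(Rr): 
    y=Rr.as_matrix()[:,1]; return np.degrees(np.arctan2(y[1],y[0])), np.degrees(np.arccos(-Rr.as_matrix()[2,2]))
E
python3 - <<'E'
from h import *
p,Q=cur(); print(p,yaw(Q))
r=[[[.0845,-.0085,-.003],[0,0,-.034]]]*12
p2,Q2=sim(p,Q,r);print(p2,yaw(Q2))
p3,Q3=sim(p2,Q2,r);print(p3,yaw(Q3))
E
```

```text
[ 126.93546602 -560.25973441  230.56586462] (np.float64(-77.23800786769701), np.float64(0.09371332852093664))
[ 453.8630985  -328.49832276  245.26175769] (np.float64(-40.51797560476229), np.float64(0.09371332851315835))
[577.33285455  52.73862582 260.24863411] (np.float64(-3.7979975993483377), np.float64(0.09371332852482578))
```

```bash
python3 - <<'E'
from h import *
p,Q=cur()
for dx,dy in [(.078,-.018),(.075,-.02)]:
    r=[[[dx,dy,-.003],[0,0,-.034]]]*12
    p2,Q2=sim(p,Q,r);p3,Q3=sim(p2,Q2,r);print(p2,p3,yaw(Q3))
E
```

```text
[ 405.0540327  -304.66340412  245.31211351] [475.14900678  66.49567642 260.29559069] (np.float64(-3.7979975993483377), np.float64(0.09371332852482578))
[ 388.08353428 -303.44751981  245.31818293] [443.84852893  58.53944057 260.29028711] (np.float64(-3.7979975993483377), np.float64(0.09371332852482578))
```

Arm arcs round at about 250 mm height, past the bottle, with the fingers narrowing on the way.

Request:
play_rows:
  plan:
    - [[0.075,-0.02,-0.003],[0,0,-0.034]]
    - [[0.075,-0.02,-0.003],[0,0,-0.034]]
    - [[0.075,-0.02,-0.003],[0,0,-0.034]]
    - [[0.075,-0.02,-0.003],[0,0,-0.034]]
    - [[0.075,-0.02,-0.003],[0,0,-0.034]]
    - [[0.075,-0.02,-0.003],[0,0,-0.034]]
    - [[0.075,-0.02,-0.003],[0,0,-0.034]]
    - [[0.075,-0.02,-0.003],[0,0,-0.034]]
    - [[0.075,-0.02,-0.003],[0,0,-0.034]]
    - [[0.075,-0.02,-0.003],[0,0,-0.034]]
    - [[0.075,-0.02,-0.003],[0,0,-0.034]]
    - [[0.075,-0.02,-0.003],[0,0,-0.034]]
  grip: -0.38

```text
time_s: 1.15
tcp_pos: [388.9, -302.6, 245.5]
tool_rot: [-0.0, 0.908, 0.42, 0.0]
wrist_force: [0.9, 0.1, 0.1]
width: 27.0
```

Request:
play_rows:
  plan:
    - [[0.075,-0.02,-0.003],[0,0,-0.034]]
    - [[0.075,-0.02,-0.003],[0,0,-0.034]]
    - [[0.075,-0.02,-0.003],[0,0,-0.034]]
    - [[0.075,-0.02,-0.003],[0,0,-0.034]]
    - [[0.075,-0.02,-0.003],[0,0,-0.034]]
    - [[0.075,-0.02,-0.003],[0,0,-0.034]]
    - [[0.075,-0.02,-0.003],[0,0,-0.034]]
    - [[0.075,-0.02,-0.003],[0,0,-0.034]]
    - [[0.075,-0.02,-0.003],[0,0,-0.034]]
    - [[0.075,-0.02,-0.003],[0,0,-0.034]]
    - [[0.04,-0.02,-0.003],[0,0,-0.034]]
    - [[0,0,0],[0,0,-0.034]]
    - [[0,0,0],[0,0,0]]

```text
time_s: 2.23
tcp_pos: [445.3, 14.8, 258.8]
tool_rot: [-0.0, 0.729, 0.685, -0.0]
wrist_force: [0.5, -0.6, 0.1]
width: 26.1
```

```bash
python3 - <<'E'
from h import *
s=monitor.read_state();p,Q=cur();print(p,yaw(Q),s['width'],s['time_s'],s['wrist_force'])
c=info('wrist');im=imaging.read_camera('wrist');cv2.imwrite('pics/w1.png',im)
cv2.imwrite('pics/s1.png',imaging.read_camera('side'))
ax=np.array([-.067,-.9977,0]) 
B=np.array([[490,1.5,160]]);print('bar pred',proj(c,[B[0]-55*ax,B[0],B[0]+55*ax]))
E
```

```text
[445.2888588   14.76271582 258.80656699] (np.float64(-3.5665743024696557), np.float64(0.02303811253371524)) 26.066765134127433 2.2333 [ 0.47836536 -0.62235887  0.09159401]
bar pred [[305.61114862 146.15827721]
 [301.90471697 204.29574125]
 [298.45199861 254.99300266]]
```

View pics/w1.png

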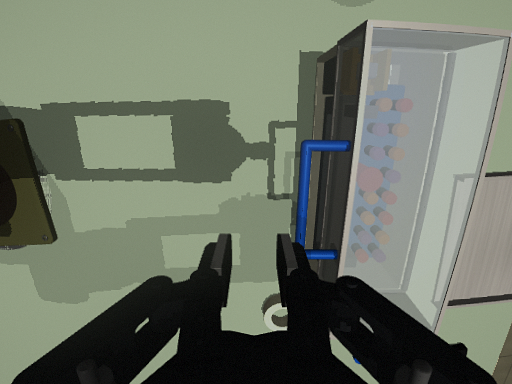

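View pics/s1.png

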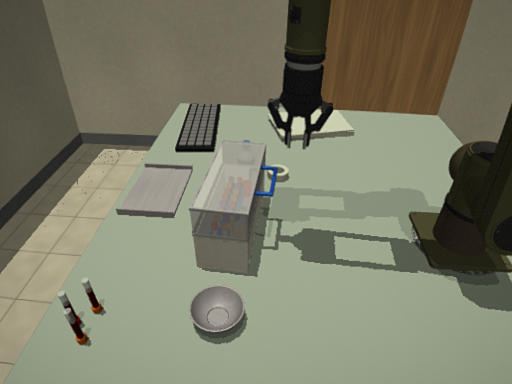

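```bash
python3 - <<'E'
from h import *
p,Q=cur()
print(seg(p,Q,[488.5,1.5,200],tool(-3.8),4)[0]); print((200-146)/400/6)
E
```

```text
[[-0.0057, 0.0272, 0.0367], [-0.0, 0.0, -0.0001]]
0.022500000000000003
```

Request:
play_rows:
  plan:
    - [[-0.0057,0.0272,0.0367],[0,0,0]]
    - [[-0.0057,0.0272,0.0367],[0,0,0]]
    - [[-0.0057,0.0272,0.0367],[0,0,0]]
    - [[-0.0057,0.0272,0.0367],[0,0,0]]
    - [[0,0,0],[0,0,0]]
    - [[0,0,0],[0,0,0]]

```text
time_s: 2.83
tcp_pos: [488.2, 0.8, 199.3]
tool_rot: [-0.001, 0.731, 0.682, -0.001]
wrist_force: [0.2, -0.3, -0.8]
width: 26.7
```

```bash
python3 - <<'E'
from h import *
p,Q=cur();print(p,yaw(Q))
cv2.imwrite('pics/w2.png',imaging.read_camera('wrist'))
E
```

```text
[488.1923424    0.79263864 199.33743476] (np.float64(-3.936612084773273), np.float64(0.16702585448387997))
```

View pics/w2.png

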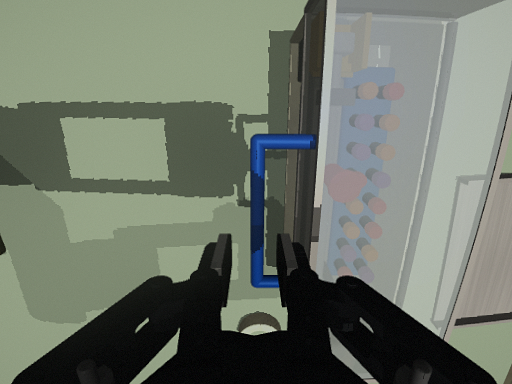

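The bar, at column 258 and rows 135–285, lies midway between the fingertips at about 228 and 282, clear of the lid frame at about 318. Descend and grip.

Request:
play_rows:
  plan:
    - [[0,0,0.022],[0,0,0]]
    - [[0,0,0.022],[0,0,0]]
    - [[0,0,0.022],[0,0,0]]
    - [[0,0,0.022],[0,0,0]]
    - [[0,0,0.022],[0,0,0]]
    - [[0,0,0.022],[0,0,0]]
    - [[0,0,0],[0,0,0]]
    - [[0,0,0],[0,0,0]]

```text
time_s: 3.55
tcp_pos: [488.1, 1.7, 146.5]
tool_rot: [-0.001, 0.73, 0.683, -0.001]
wrist_force: [0.5, -0.7, 0.5]
width: 26.5
```

Request:
play_rows:
  plan:
    - [[0,0,0],[0,0,0]]
    - [[0,0,0],[0,0,0]]
    - [[0,0,0],[0,0,0]]
    - [[0,0,0],[0,0,0]]
    - [[0,0,0],[0,0,0]]
    - [[0,0,0],[0,0,0]]
  grip: -1

```text
time_s: 4.05
tcp_pos: [490.4, 1.5, 147.9]
tool_rot: [0.001, 0.73, 0.683, 0.001]
wrist_force: [6.4, -0.7, -3.7]
width: 7.4
```

```bash
python3 - <<'E'
from h import *
s=monitor.read_state();p,Q=cur();print(p,yaw(Q),s['width'],s['time_s'],s['wrist_force'])
cv2.imwrite('pics/w3.png',imaging.read_camera('wrist'))
th=np.radians(-3.8); X=np.array([np.cos(th),np.sin(th)])
r=np.hypot(158,60);a0=np.arctan2(60,158)
prev=None
for i in range(0,25):
    ph=1.5*i/24; b=np.array([-r*np.cos(a0+ph),r*np.sin(a0+ph)])
    if prev is not None: print(i,np.round(ph,3),'dy,dz',np.round([(b-prev)[0]/400,-(b-prev)[1]/400],4).tolist())
    prev=b
E
```

```text
[490.39136518   1.47065063 147.86067681] (np.float64(-3.798732633954266), np.float64(0.19534559884179345)) 7.445231142403256 4.05 [ 6.38291946 -0.69033324 -3.74913523]
1 0.062 dy,dz [0.0101, -0.0244]
2 0.125 dy,dz [0.0116, -0.0237]
3 0.188 dy,dz [0.0131, -0.0229]
4 0.25 dy,dz [0.0145, -0.0221]
5 0.312 dy,dz [0.0159, -0.0211]
6 0.375 dy,dz [0.0171, -0.0201]
7 0.438 dy,dz [0.0184, -0.019]
8 0.5 dy,dz [0.0195, -0.0178]
9 0.562 dy,dz [0.0206, -0.0165]
10 0.625 dy,dz [0.0216, -0.0152]
11 0.688 dy,dz [0.0225, -0.0138]
12 0.75 dy,dz [0.0233, -0.0124]
13 0.812 dy,dz [0.024, -0.0109]
14 0.875 dy,dz [0.0247, -0.0094]
15 0.938 dy,dz [0.0252, -0.0078]
16 1.0 dy,dz [0.0257, -0.0063]
17 1.062 dy,dz [0.026, -0.0046]
18 1.125 dy,dz [0.0262, -0.003]
19 1.188 dy,dz [0.0264, -0.0014]
20 1.25 dy,dz [0.0264, 0.0003]
21 1.312 dy,dz [0.0263, 0.0019]
22 1.375 dy,dz [0.0262, 0.0036]
23 1.438 dy,dz [0.0259, 0.0052]
24 1.5 dy,dz [0.0255, 0.0068]
```

View pics/w3.png

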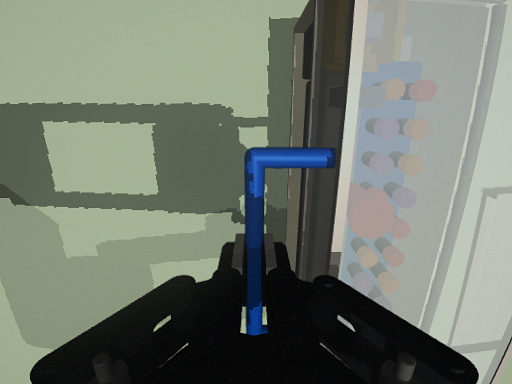

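Request:
play_rows:
  plan:
    - [[0,0.0101,-0.0244],[0,0,0]]
    - [[0,0.0116,-0.0237],[0,0,0]]
    - [[0,0.0131,-0.0229],[0,0,0]]
    - [[0,0.0145,-0.0221],[0,0,0]]

```text
time_s: 4.43
tcp_pos: [509.1, 0.1, 184.6]
tool_rot: [0.0, 0.73, 0.683, 0.0]
wrist_force: [8.0, -0.6, -10.6]
width: 7.4
```

```bash
python3 - <<'E'
from h import *
s=monitor.read_state();p,Q=cur();print(p,yaw(Q),s['width'],s['time_s'],s['wrist_force'])
cv2.imwrite('pics/w4.png',imaging.read_camera('wrist'))
E
```

```text
[5.09135192e+02 1.35765273e-01 1.84630639e+02] (np.float64(-3.7999872689170253), np.float64(0.048437145289301785)) 7.366887729650327 4.4333 [  8.04508815  -0.62597918 -10.58493206]
```

View pics/w4.png

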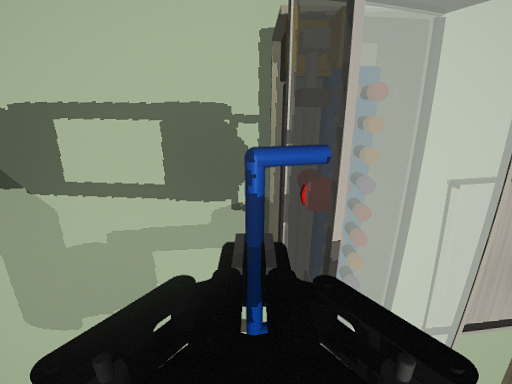

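The lid is rising with the bar held in the pads (bar column about 255, red knob showing at (305,193)) at modest force. Continue the arc.

Request:
play_rows:
  plan:
    - [[0,0.0159,-0.0211],[0,0,0]]
    - [[0,0.0171,-0.0201],[0,0,0]]
    - [[0,0.0184,-0.019],[0,0,0]]
    - [[0,0.0195,-0.0178],[0,0,0]]
    - [[0,0.0206,-0.0165],[0,0,0]]
    - [[0,0.0216,-0.0152],[0,0,0]]
    - [[0,0.0225,-0.0138],[0,0,0]]
    - [[0,0.0233,-0.0124],[0,0,0]]
    - [[0,0.024,-0.0109],[0,0,0]]
    - [[0,0.0247,-0.0094],[0,0,0]]

```text
time_s: 5.32
tcp_pos: [586.7, -5.2, 248.5]
tool_rot: [-0.003, 0.73, 0.683, -0.003]
wrist_force: [-8.5, 0.1, 12.3]
width: 7.4
```

```bash
python3 - <<'E'
from h import *
s=monitor.read_state();p,Q=cur();print(p,yaw(Q),s['width'],s['time_s'],s['wrist_force'])
cv2.imwrite('pics/s5.png',imaging.read_camera('side'))
E
```

```text
[586.66433766  -5.19574468 248.54085388] (np.float64(-3.788580924529244), np.float64(0.49291725917762064)) 7.437341625551543 5.3167 [-8.47526326  0.10473551 12.30260001]
```

View pics/s5.png

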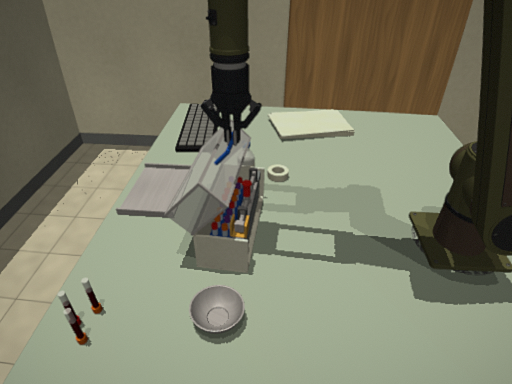

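The lid stands about half open and is still held. Continue to the stop.

Request:
play_rows:
  plan:
    - [[0,0.0252,-0.0078],[0,0,0]]
    - [[0,0.0257,-0.0063],[0,0,0]]
    - [[0,0.026,-0.0046],[0,0,0]]
    - [[0,0.0262,-0.003],[0,0,0]]
    - [[0,0.0264,-0.0014],[0,0,0]]
    - [[0,0.0264,0.0003],[0,0,0]]
    - [[0,0.0263,0.0019],[0,0,0]]
    - [[0,0.0262,0.0036],[0,0,0]]
    - [[0,0.0259,0.0052],[0,0,0]]
    - [[0,0.018,0.005],[0,0,0]]
    - [[0,0,0],[0,0,0]]
    - [[0,0,0],[0,0,0]]

```text
time_s: 6.37
tcp_pos: [693.1, -12.6, 250.7]
tool_rot: [0.001, 0.73, 0.683, 0.0]
wrist_force: [2.1, -1.2, 4.5]
width: 7.3
```

```bash
python3 - <<'E'
from h import *
s=monitor.read_state();p,Q=cur();print(p,yaw(Q),s['width'],s['time_s'],s['wrist_force'])
cv2.imwrite('pics/s6.png',imaging.read_camera('side'))
E
```

```text
[693.05591725 -12.56775881 250.71153967] (np.float64(-3.8119562160651177), np.float64(0.13400170560205624)) 7.295430216767009 6.3667 [ 2.14881813 -1.15735236  4.51764302]
```

View pics/s6.png

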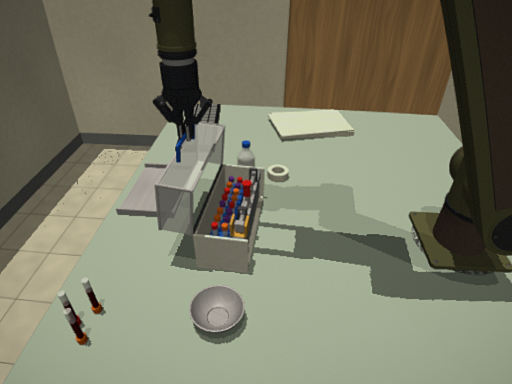

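The lid stands upright at the back, near 1.48 rad. Release it and rise.

Request:
play_rows:
  plan:
    - [[0,0,0],[0,0,0]]
    - [[0,0,0],[0,0,0]]
    - [[0,0,0],[0,0,0]]
    - [[0,0,0],[0,0,0]]
    - [[0,0,-0.02],[0,0,0]]
    - [[0,0,-0.05],[0,0,0]]
    - [[0,0,-0.08],[0,0,0]]
    - [[0,0,-0.05],[0,0,0]]
    - [[0,0,0],[0,0,0]]
  grip: -0.3

```text
time_s: 7.17
tcp_pos: [694.3, -12.0, 336.6]
tool_rot: [0.004, 0.73, 0.683, 0.004]
wrist_force: [-0.2, -0.5, 1.0]
width: 30.0
```

```bash
python3 - <<'E'
from h import *
s=monitor.read_state();p,Q=cur();print(p,yaw(Q),s['width'],s['time_s'],s['wrist_force'])
for n in ['side','top']:
    im=imaging.read_camera(n);cv2.imwrite(f'pics/{n}7.png',im)
cv2.imwrite('pics/sz7.png',cv2.resize(cv2.imread('pics/side7.png')[110:270,140:300],None,fx=3.5,fy=3.5,interpolation=cv2.INTER_CUBIC))
cv2.imwrite('pics/tz7.png',cv2.resize(cv2.imread('pics/top7.png')[120:230,190:390],None,fx=4,fy=4,interpolation=cv2.INTER_CUBIC))
E
```

```text
[694.25116349 -11.96365164 336.64582203] (np.float64(-3.7853100984099046), np.float64(0.5970673193311081)) 29.98912720992193 7.1667 [-0.21806255 -0.48419994  0.95529648]
```

View pics/sz7.png

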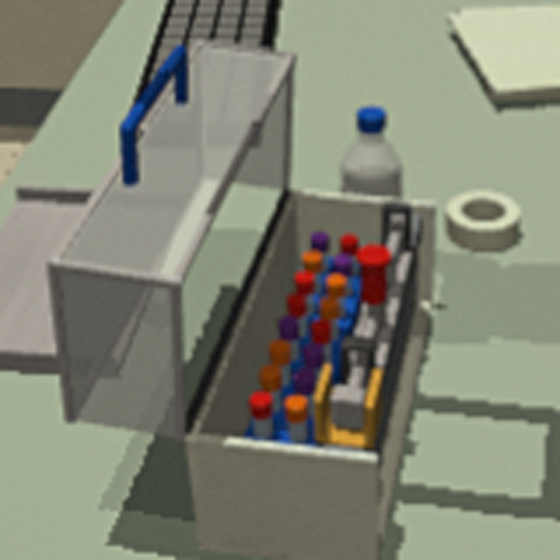

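View pics/tz7.png

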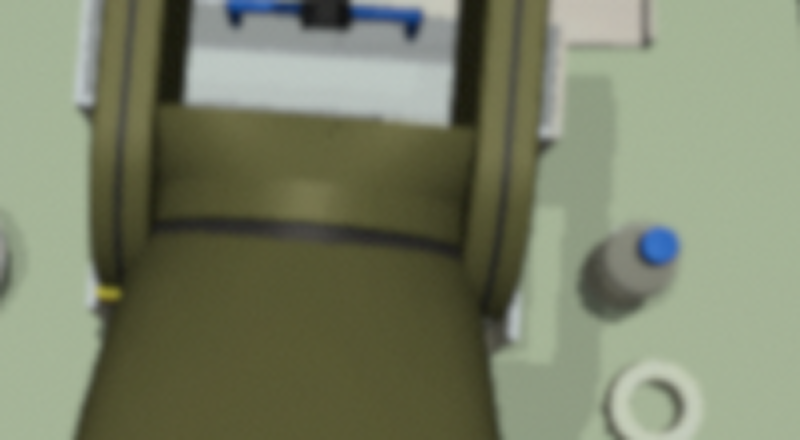

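```bash
python3 - <<'E'
from h import *
p,Q=cur()
print(seg(p,Q,[550,20,300],tool(-3.8),6))
s=info('side'); print(plane(s,[(140+373/3.5-.4,110+253/3.5-.4)],166))
E
```

```text
[[[0.0093, -0.0601, 0.013], [0.0003, -0.0, 0.0]], [[0.0093, -0.0601, 0.0131], [0.0003, -0.0, 0.0]], [[0.0093, -0.0601, 0.0131], [0.0003, -0.0, 0.0]], [[0.0093, -0.0601, 0.0131], [0.0003, -0.0, 0.0]], [[0.0093, -0.0601, 0.0131], [0.0003, -0.0, 0.0]], [[0.0093, -0.0601, 0.0132], [0.0003, -0.0, 0.0]]]
[[553.08345366  21.21819776 166.        ]]
```

Request:
play_rows:
  plan:
    - [[0.009,-0.06,0.013],[0,0,0]]
    - [[0.009,-0.06,0.013],[0,0,0]]
    - [[0.009,-0.06,0.013],[0,0,0]]
    - [[0.009,-0.06,0.013],[0,0,0]]
    - [[0.009,-0.06,0.013],[0,0,0]]
    - [[0.009,-0.06,0.013],[0,0,0]]
    - [[0,0,0],[0,0,0]]
    - [[0,0,0],[0,0,0]]
  grip: 0.1

```text
time_s: 7.93
tcp_pos: [547.3, 19.5, 297.4]
tool_rot: [-0.001, 0.73, 0.684, -0.001]
wrist_force: [0.4, -0.4, 0.9]
width: 47.0
```

```bash
python3 - <<'E'
from h import *
s=monitor.read_state();p,Q=cur();print(p,yaw(Q),s['width'],s['time_s'],s['wrist_force'])
c=info('wrist');im=imaging.read_camera('wrist');cv2.imwrite('pics/w8.png',im)
hsv=cv2.cvtColor(im,cv2.COLOR_BGR2HSV);m=cv2.inRange(hsv,(0,150,60),(6,255,255))|cv2.inRange(hsv,(174,150,60),(180,255,255))
k,l,st,ce=cv2.connectedComponentsWithStats(m)
for i in range(1,k):
    if st[i,4]>60: print(st[i],ce[i],plane(c,[ce[i]],166))
S=info('side');im=imaging.read_camera('side');cv2.imwrite('pics/s8.png',im)
E
```

```text
[547.28046312  19.52722572 297.38253315] (np.float64(-3.7612993322034933), np.float64(0.1984746192462331)) 47.030826545839055 7.9333 [ 0.35554151 -0.4051466   0.87497317]
[304 107  13  12 119] [309.82352941 112.22689076] [[605.64966835  88.43786496 166.        ]]
[248 165  22  25 379] [258.53034301 178.37730871] [[552.00015981  25.18241189 166.        ]]
[283 171  11  11  97] [287.97938144 176.30927835] [[582.65235599  25.46151924 166.        ]]
[300 190  11  12  94] [304.54255319 196.10638298] [[599.71185946   2.57293926 166.        ]]
[299 211  10  10  81] [303.51851852 215.18518519] [[598.47647373 -19.40493831 166.        ]]
[280 246  10  10  75] [284.69333333 250.33333333] [[576.7657741  -61.65601767 166.        ]]
```

View pics/w8.png

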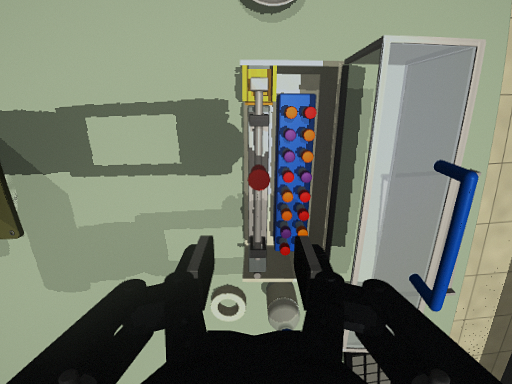

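View pics/s8.png

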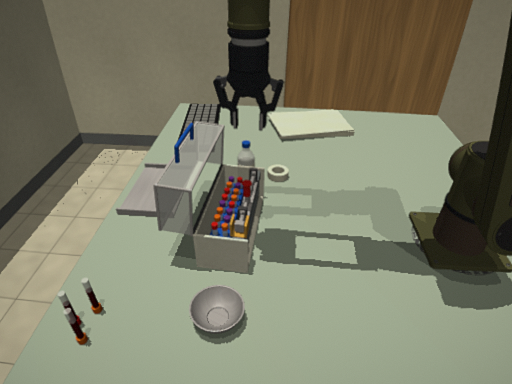

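The knob cap at pixel (258,178) casts to (552,25) at its known 166 mm, which agrees with the first estimates (551–553, 21–24). The bolt is still shot in the yellow keeper at (258,80) and the lid is open. Go above the knob.

```bash
python3 - <<'E'
from h import *
p,Q=cur()
print(seg(p,Q,[552,24.7,200],tool(-3.8),6)[0])
E
```

```text
[[0.0024, 0.0007, 0.041], [-0.0, 0.0, 0.0]]
```

Request:
play_rows:
  plan:
    - [[0.0024,0.0007,0.041],[0,0,0]]
    - [[0.0024,0.0007,0.041],[0,0,0]]
    - [[0.0024,0.0007,0.041],[0,0,0]]
    - [[0.0024,0.0007,0.041],[0,0,0]]
    - [[0.0024,0.0007,0.041],[0,0,0]]
    - [[0.0024,0.0007,0.041],[0,0,0]]
    - [[0,0,0],[0,0,0]]
    - [[0,0,0],[0,0,0]]
    - [[0,0,0],[0,0,0]]

```text
time_s: 8.78
tcp_pos: [553.0, 24.6, 200.9]
tool_rot: [0.0, 0.73, 0.683, 0.0]
wrist_force: [0.1, -1.1, -0.2]
width: 46.8
```

```bash
python3 - <<'E'
from h import *
s=monitor.read_state();p,Q=cur();print(p,yaw(Q),s['width'],s['time_s'],s['wrist_force'])
c=info('wrist');im=imaging.read_camera('wrist');cv2.imwrite('pics/w9.png',im)
hsv=cv2.cvtColor(im,cv2.COLOR_BGR2HSV);m=cv2.inRange(hsv,(0,150,40),(6,255,255))|cv2.inRange(hsv,(174,150,40),(180,255,255))
k,l,st,ce=cv2.connectedComponentsWithStats(m)
for i in range(1,k):
    if st[i,4]>60: print(st[i],ce[i],plane(c,[ce[i]],166))
E
```

```text
[553.00832505  24.59604124 200.86660969] (np.float64(-3.8026311847336878), np.float64(0.06223687679560352)) 46.77057356593177 8.7833 [ 0.08409614 -1.14673948 -0.22798131]
[314 114  18  17 242] [322.66528926 121.61157025] [[601.22787516  91.44731178 166.        ]]
[237 197  32  41 958] [252.58872651 218.2526096 ] [[552.34392707  27.90477377 166.        ]]
[286 197  15  17 194] [292.69072165 205.3814433 ] [[580.88380138  35.78080763 166.        ]]
[307 221  15  18 205] [313.88780488 229.78536585] [[595.81028092  15.90094116 166.        ]]
[281 286  14  18 183] [287.63934426 294.75956284] [[575.56661874 -39.82536073 166.        ]]
```

View pics/w9.png

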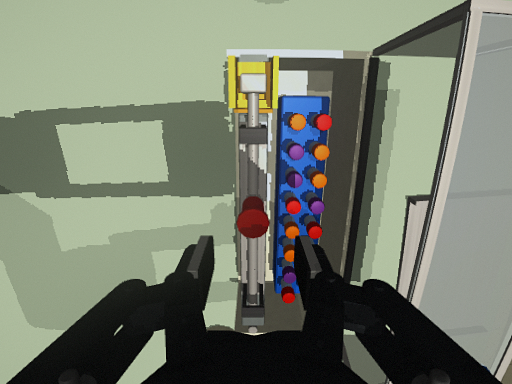

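The cap centre at about (253,222) sits midway between the fingers (about 205 and 305), under the TCP to within 1 mm. Descend and grip.

Request:
play_rows:
  plan:
    - [[0,0,0.03],[0,0,0]]
    - [[0,0,0.03],[0,0,0]]
    - [[0,0,0.03],[0,0,0]]
    - [[0,0,0.03],[0,0,0]]
    - [[0,0,0.03],[0,0,0]]
    - [[0,0,0.03],[0,0,0]]
    - [[0,0,0.016],[0,0,0]]
    - [[0,0,0],[0,0,0]]
    - [[0,0,0],[0,0,0]]

```text
time_s: 9.58
tcp_pos: [552.3, 24.7, 122.6]
tool_rot: [0.0, 0.73, 0.683, 0.0]
wrist_force: [0.2, 0.5, 0.9]
width: 46.9
```

Request:
play_rows:
  plan:
    - [[0,0,0],[0,0,0]]
    - [[0,0,0],[0,0,0]]
    - [[0,0,0],[0,0,0]]
    - [[0,0,0],[0,0,0]]
    - [[0,0,0],[0,0,0]]
    - [[0,0,0],[0,0,0]]
  grip: -1

```text
time_s: 10.08
tcp_pos: [552.2, 24.8, 122.7]
tool_rot: [0.001, 0.73, 0.683, 0.001]
wrist_force: [-0.4, 0.0, 6.0]
width: 18.5
```

```bash
python3 - <<'E'
from h import *
s=monitor.read_state();p,Q=cur();print(p,yaw(Q),s['width'],s['time_s'],s['wrist_force'],s['wrist_torque'])
cv2.imwrite('pics/w10.png',imaging.read_camera('wrist'))
im=imaging.read_camera('side')
cv2.imwrite('pics/sz10.png',cv2.resize(im[110:270,160:320],None,fx=3.5,fy=3.5,interpolation=cv2.INTER_CUBIC))
E
```

```text
[552.23556585  24.7911424  122.74991515] (np.float64(-3.7947623440929563), np.float64(0.08561168940086736)) 18.549299098846053 10.0833 [-0.41921939  0.02100328  6.00845364] [ 0.05441353  0.13898304 -0.00569748]
```

View pics/w10.png

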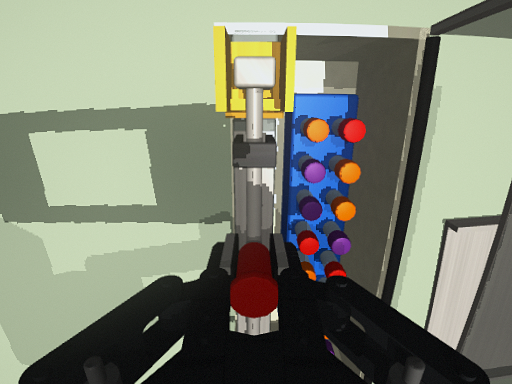

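View pics/sz10.png

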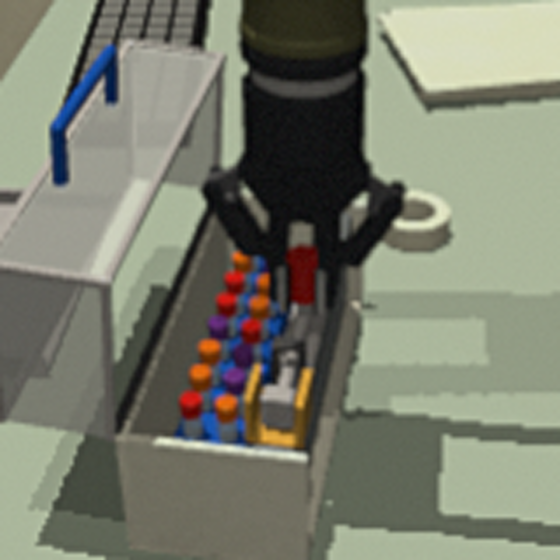

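Knob gripped at 18.5 mm, as its size demands. Now lift 10 mm.

Request:
play_rows:
  plan:
    - [[0,0,-0.006],[0,0,0]]
    - [[0,0,-0.0065],[0,0,0]]
    - [[0,0,-0.0065],[0,0,0]]
    - [[0,0,-0.006],[0,0,0]]
    - [[0,0,0],[0,0,0]]
    - [[0,0,0],[0,0,0]]

```text
time_s: 10.68
tcp_pos: [552.1, 24.8, 132.1]
tool_rot: [0.0, 0.73, 0.683, 0.0]
wrist_force: [2.4, -0.6, -1.8]
width: 18.3
```

```bash
python3 - <<'E'
from h import *
s=monitor.read_state();p,Q=cur();print(p,yaw(Q),s['width'],s['time_s'],s['wrist_force'],s['wrist_torque'])
cv2.imwrite('pics/w11.png',imaging.read_camera('wrist'))
im=imaging.read_camera('side')
cv2.imwrite('pics/sz11.png',cv2.resize(im[110:270,160:320],None,fx=3.5,fy=3.5,interpolation=cv2.INTER_CUBIC))
E
```

```text
[552.10343884  24.7943704  132.10664527] (np.float64(-3.790865003867615), np.float64(0.048143129299192775)) 18.341018943703684 10.6833 [ 2.43423547 -0.59336663 -1.7572843 ] [-0.01845094 -0.35212128 -0.02804715]
```

View pics/w11.png

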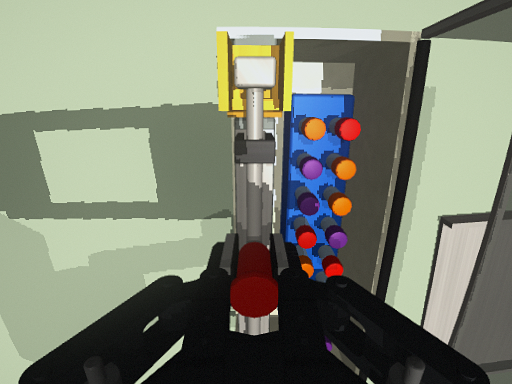

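View pics/sz11.png

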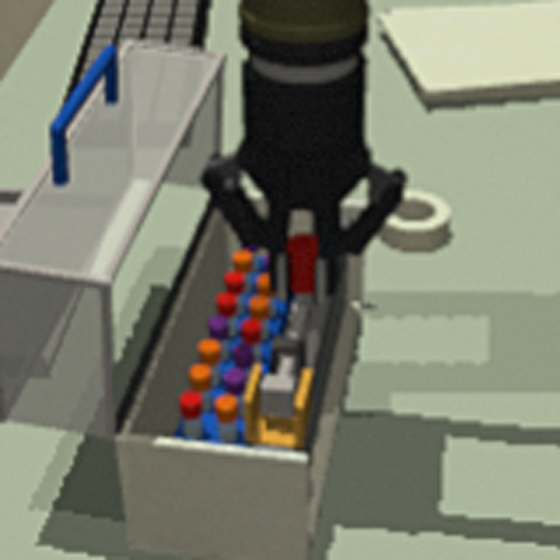

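The head rose inside the keeper, and the load (about 1.8 N) is just the bolt's weight. Lift 1 mm more and draw a first 10 mm, watching the force.

Request:
play_rows:
  plan:
    - [[0,0,-0.003],[0,0,0]]
    - [[-0.005,0,0],[0,0,0]]
    - [[-0.007,0,0],[0,0,0]]
    - [[-0.007,0,0],[0,0,0]]
    - [[-0.006,0,0],[0,0,0]]
    - [[0,0,0],[0,0,0]]

```text
time_s: 11.28
tcp_pos: [551.2, 14.1, 133.2]
tool_rot: [0.0, 0.73, 0.683, -0.0]
wrist_force: [2.5, 1.0, -1.2]
width: 18.0
```

It moved 10.7 mm with only about 1 N, so it is past the lip. Continue to about 34 mm.

Request:
play_rows:
  plan:
    - [[-0.01,0,0],[0,0,0]]
    - [[-0.01,0,0],[0,0,0]]
    - [[-0.01,0,0],[0,0,0]]
    - [[-0.01,0,0],[0,0,0]]
    - [[-0.01,0,0],[0,0,0]]
    - [[-0.01,0,0],[0,0,0]]
    - [[0,0,0],[0,0,0]]
    - [[0,0,0],[0,0,0]]

```text
time_s: 11.95
tcp_pos: [549.5, -9.9, 133.2]
tool_rot: [0.0, 0.73, 0.683, -0.0]
wrist_force: [3.0, -0.9, -1.7]
width: 18.2
```

```bash
python3 - <<'E'
from h import *
s=monitor.read_state();p,Q=cur();print(p,yaw(Q),s['width'],s['time_s'],s['wrist_force'],s['wrist_torque'])
cv2.imwrite('pics/w12.png',imaging.read_camera('wrist'))
# arc plan: knob about hinge
th=np.radians(-3.8);yx=np.array([-np.sin(th),np.cos(th)])
k=p[:2]; r0=163-np.linalg.norm(k-np.array([552.2,24.8])); H=k-r0*yx; print('r',r0,'H',H)
n=10;tot=np.radians(21)
Rr=tool(-3.8)
rows=[];
for i in range(n):
    a0=tot*i/n;a1=tot*(i+1)/n
    f=lambda a:H+r0*np.array([np.cos(a)*yx[0]-np.sin(a)*yx[1],np.sin(a)*yx[0]+np.cos(a)*yx[1]])
    d=np.r_[f(a1)-f(a0),0]; Ri=tool(-3.8+np.degrees(a0)); print(np.round(Ri.inv().apply(d)/400,4), (Ri.inv()*tool(-3.8+np.degrees(a1))).as_rotvec()/(np.pi/2), f(a1))
E
```

```text
[549.51405337  -9.9232014  133.16570719] (np.float64(-3.81997065057358), np.float64(0.048034207076025875)) 18.178185460229308 11.95 [ 2.99347172 -0.91560148 -1.74966315] [-0.21131889 -0.50463618  0.00617076]
r 128.17307041297693 H [ 541.01952406 -137.81447925]
[-0.0002 -0.0117  0.    ] [ 0.          0.         -0.02333333] [544.82193766  -9.69782292]
[-0.0002 -0.0117  0.    ] [ 0.          0.         -0.02333333] [540.1247145   -9.64453232]
[-0.0002 -0.0117  0.    ] [ 0.          0.         -0.02333333] [535.42869326  -9.7634012 ]
[-0.0002 -0.0117  0.    ] [ 0.          0.         -0.02333333] [530.74018169 -10.05426987]
[-0.0002 -0.0117  0.    ] [ 0.          0.         -0.02333333] [526.06547746 -10.51674765]
[-0.0002 -0.0117  0.    ] [ 0.          0.         -0.02333333] [521.4108597  -11.15021333]
[-0.0002 -0.0117  0.    ] [ 0.          0.         -0.02333333] [516.78258054 -11.95381602]
[-0.0002 -0.0117  0.    ] [ 0.          0.         -0.02333333] [512.18685674 -12.92647633]
[-0.0002 -0.0117  0.    ] [ 0.          0.         -0.02333333] [507.62986134 -14.06688775]
[-0.0002 -0.0117  0.    ] [ 0.          0.         -0.02333333] [503.11771534 -15.37351848]
```

View pics/w12.png

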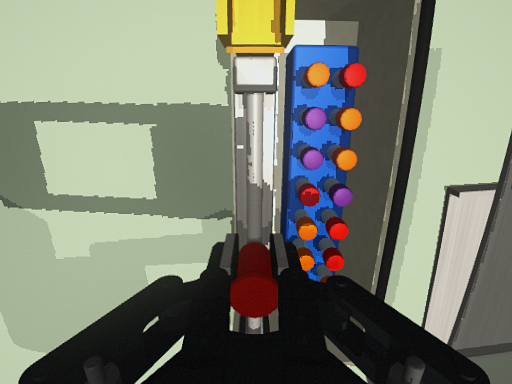

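The bolt head at (255,70) is fully out of the keeper, whose lip edge is at about row 50, and the draw is about 35 mm. Now swing the gate open along the arc about the pin at (541,-138).

Request:
play_rows:
  plan:
    - [[-0.0002,-0.0117,0],[0,0,-0.0233]]
    - [[-0.0002,-0.0117,0],[0,0,-0.0233]]
    - [[-0.0002,-0.0117,0],[0,0,-0.0233]]
    - [[-0.0002,-0.0117,0],[0,0,-0.0233]]
    - [[0,0,0],[0,0,0]]

```text
time_s: 12.42
tcp_pos: [529.3, -9.2, 133.0]
tool_rot: [-0.001, 0.678, 0.735, -0.001]
wrist_force: [1.5, -0.6, -1.6]
width: 18.4
```

```bash
python3 - <<'E'
from h import *
s=monitor.read_state();p,Q=cur();print(p,yaw(Q),s['width'],s['time_s'],s['wrist_force'],s['wrist_torque'])
cv2.imwrite('pics/w13.png',imaging.read_camera('wrist'))
E
```

```text
[529.29198221  -9.18792522 133.00147455] (np.float64(4.667578103124428), np.float64(0.11523032936602047)) 18.384652112596562 12.4167 [ 1.4684272  -0.55759498 -1.60001773] [-0.12467796 -0.48109118  0.09219512]
```

View pics/w13.png

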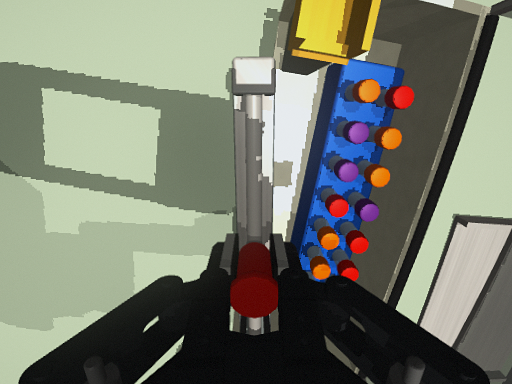

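The gate has swung about 8.5° with the bolt, clear of the keeper. Continue to about 21°.

Request:
play_rows:
  plan:
    - [[-0.0002,-0.0117,0],[0,0,-0.0233]]
    - [[-0.0002,-0.0117,0],[0,0,-0.0233]]
    - [[-0.0002,-0.0117,0],[0,0,-0.0233]]
    - [[-0.0002,-0.0117,0],[0,0,-0.0233]]
    - [[-0.0002,-0.0117,0],[0,0,-0.0233]]
    - [[-0.0002,-0.0117,0],[0,0,-0.0233]]
    - [[0,0,0],[0,0,0]]
    - [[0,0,0],[0,0,0]]
    - [[0,0,0],[0,0,0]]
    - [[0,0,0],[0,0,0]]

```text
time_s: 13.3
tcp_pos: [504.1, -14.1, 133.3]
tool_rot: [0.0, 0.594, 0.804, 0.001]
wrist_force: [4.0, 1.3, -0.8]
width: 18.0
```

```bash
python3 - <<'E'
from h import *
s=monitor.read_state();p,Q=cur();print(p,yaw(Q),s['width'],s['time_s'],s['wrist_force'],s['wrist_torque'],np.abs(s['joint_velocities']).max())
H=np.array([541.0,-137.8]);v=p[:2]-H;print('r',np.linalg.norm(v),'ang',np.degrees(np.arctan2(-v[0],v[1]))+3.8)
cv2.imwrite('pics/w14.png',imaging.read_camera('wrist'))
cv2.imwrite('pics/s14.png',imaging.read_camera('side'));cv2.imwrite('pics/t14.png',imaging.read_camera('top'))
E
```

```text
[504.09097681 -14.05607566 133.30299325] (np.float64(17.10848951997393), np.float64(0.07698077474276827)) 17.957643426784294 13.3 [ 3.99097252  1.31383381 -0.75200234] [ 0.34270941 -0.56914584 -0.11638475] 0.007678815448418318
r 129.1310760602435 ang 20.408230859002348
```

View pics/w14.png

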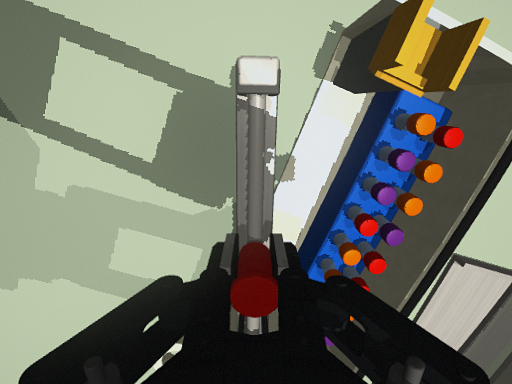

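View pics/s14.png

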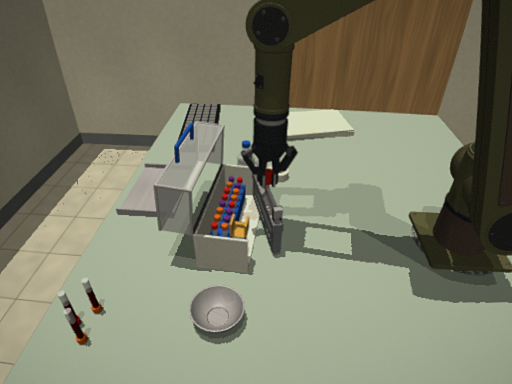

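View pics/t14.png

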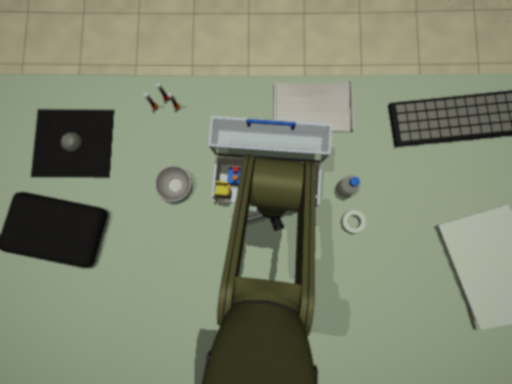

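The gate stands about 20.5° open, with the knob gripped (18 mm), the lid upright, and the dish (174,184), tape (353,222) and bottle (348,186) at their starting pixels. The arm is still, so I hand in.

```bash
python3 - <<'E'
from h import *
print(robot.hand_in())
s=monitor.read_state();print(s['time_s'],s['tcp_pos'],s['width'],s['wrist_force'])
E
```

```text
the job is handed in; nothing more can be done
None
the job is handed in; nothing more can be done
```

The job is handed in, and my last checks before hand-in showed every requirement met. No verdict is reported, and I could not read the state afterwards.

**What I did**
- **Lid:** I swung the lid by its blue bar to about 1.48 rad and let it settle on its stop.
- **Bolt:** I gripped the red knob and lifted the bolt about 10.5 mm. I then drew it back about 35 mm with only 1 N or so of resistance, so it never caught on the keeper's lip.
- **Gate:** I swung the gate open by the knob and held it there.

**Last checks, at 13.3 s**
- **Gate:** it stood about 20.5° (0.36 rad) open. I worked this out from the tool position about the estimated hinge pin. The tool's turn of about 21° agrees.
- **Grip:** the knob was held at 18 mm, its true thickness, with about 4 N of wrist load and the arm still.
- **Lid:** pictures from the side and from above showed it standing open.
- **Dish, tape and bottle:** all three were at the same pixels as at the start.

No check failed. The one oddity was that the grip width read 7.4 mm on the 10 mm lid bar, because the bar was held near the fingertips; it did not slip. I did not measure the lid angle or the contact force on the knob directly.

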